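# Seat the green bottle's stopper with a fingertip press

### The job

The stoppers of the three swing-top bottles stand a little proud. With the fingertips, gently press the green bottle's stopper straight down until it is fully home, without lifting, shifting or tipping the bottle, then withdraw the hand about 10 cm from it. Do not touch the amber and white bottles, whose stoppers must stay proud, nor the glasses, corkscrew, trivet and spoon.

Things in the scene. Friction and masses are not known exactly. Their poses are not given: they have to be found in the camera images.
- green_bottle: loose, standing green glass swing-top bottle, 68 mm diameter body, mouth 185 mm above its underside, up to 0.9 kg; a wire loop hangs on one side of its neck. Origin: centre of the underside, z up
- green_stopper_top (a point): centre of the flat top (24 mm across) of the white ceramic stopper, 30 mm diameter and 20 mm tall, in the mouth of the green glass bottle; 205 mm above the bottle's underside when the stopper is fully home, 7 to 11 mm more at the start
- green_stopper (a joint): height in m by which the green glass bottle's stopper stands proud: 0 is fully home against a hard stop, 0.012 the most. It slides straight up and down, needs about 4 N to move and stays where it is left
- amber_bottle: loose, standing amber-brown glass swing-top bottle, 68 mm diameter body, mouth 185 mm above its underside, up to 0.9 kg; a wire loop hangs on one side of its neck. Origin: centre of the underside, z up
- amber_stopper_top (a point): centre of the flat top (24 mm across) of the white ceramic stopper, 30 mm diameter and 20 mm tall, in the mouth of the amber-brown glass bottle; 205 mm above the bottle's underside when the stopper is fully home, 7 to 11 mm more at the start
- amber_stopper (a joint): height in m by which the amber-brown glass bottle's stopper stands proud: 0 is fully home against a hard stop, 0.012 the most. It slides straight up and down, needs about 4 N to move and stays where it is left
- white_bottle: loose, standing opaque white stoneware swing-top bottle, 68 mm diameter body, mouth 185 mm above its underside, up to 0.9 kg; a wire loop hangs on one side of its neck. Origin: centre of the underside, z up
- white_stopper_top (a point): centre of the flat top (24 mm across) of the white ceramic stopper, 30 mm diameter and 20 mm tall, in the mouth of the opaque white stoneware bottle; 205 mm above the bottle's underside when the stopper is fully home, 7 to 11 mm more at the start
- white_stopper (a joint): height in m by which the opaque white stoneware bottle's stopper stands proud: 0 is fully home against a hard stop, 0.012 the most. It slides straight up and down, needs about 4 N to move and stays where it is left
- glass_a: loose clear plastic stemmed wine glass, 165 mm tall, 76 mm widest, 70 g, easily toppled. Origin: centre of the foot's underside, z up
- glass_b: loose clear plastic stemmed wine glass, 165 mm tall, 76 mm widest, 70 g, easily toppled. Origin: centre of the foot's underside, z up
- trivet: loose round cork trivet, 170 mm diameter, 10 mm thick. Origin: centre of the underside
- corkscrew: loose steel wing corkscrew lying flat, 155 mm long, 110 mm across its raised levers, 28 mm thick; x points to its dark wooden handle. Origin: on the table under its middle
- spoon: loose steel bar spoon lying flat, 280 mm long, up to 26 mm wide, 12 mm high; x points to the bowl. Origin: on the table under its middle
Not all that is in view belongs to the job. Leave any pink or yellow look-alike of the white_bottle alone.

How it is judged:
By the outcome, as a careful person would: the job done as asked, in the order asked, and still so for the second after the job is handed in, with the robot touching nothing.
It also fails if it takes over 32 s, if anything falls off the work surface, if the arm or the gripper's body presses on something with over 40 N, if the wrist force passes 120 N, or if a joint passes its speed limit or range.

### The arm

A 6-joint arm with a two-finger parallel gripper is mounted at the origin on the work surface. World frame = base frame: x ahead of the robot, y to its left, z up, the work surface at z = 0. Lengths are in m, angles in rad, forces in N, time in s.
With the tool pointing down it reaches from about 0.325 to 0.775 m from the base axis. Payload 9.3 kg.
Tool frame: the origin (TCP) lies at the very end of the fingers, on their centre line; the grasp point (between the pads) lies 19 mm behind it (bot.tcp_to_grasp is the distance from the TCP to the grasp point, in m); z points along the fingers, y is the line along which they close (so a half turn about z gives the same grasp; the last joint's range is limited). The gripper opens to 85 mm and grips with 20 to 120 N. Pads are 22 mm wide; open, the fingers measure 114 mm over their backs; the gripper's body (76 mm by 85 mm) begins 54 mm behind the grasp point. The pads swing forward as they close: fully open they stand 13 mm farther back than shut.
Start: joints at [1.034, 0.259, 0.021, 1.334, 0, 1.418], TCP at [0.206, 0.51, 0.2] pointing down, gripper open.
Joint ranges: [-3.04, 3.04], [-0.91, 1.82], [-1.04, 1.36], [-1.92, 1.95], [-1.52, 1.45], [-3.14, 3.14]. Speed limits (rad/s): [2.22, 2.22, 2.79, 3.14, 3.14, 3.14].

### API

Orientations are given as a 3x3 rotation matrix whose columns are the frame's x, y, z axes.
In Python, from rig import bot, ik, snapshot, camera_model, order, find_in gives the robot as it stands. The module is installed in compiled form; this text tells all that it offers. Calls block until the motion is done:
- bot.move_ptp(position, orientation): joint-space move of the TCP to a pose.
- bot.servo_line(position, ori=None, vel=0.15): straight line of the TCP; ori=None keeps the orientation; vel is the mean speed in m/s.
- bot.move_j(angles): joint-space move.
- bot.move_gripper(opening): finger opening in m; the grip force is fixed at half the most; returns when the fingers have stopped.
- bot.sleep(seconds).
- ik(position, orientation): joint angles nearest the present ones, or None.
- bot.read_state(): the state.
- snapshot(name): name is "scene" or "top" or "wrist"; returns the picture (384x512x3 uint8, red, green, blue); there is no depth.
- camera_model(name): a dict with "vfov" (degrees; the focal length in pixels is half the picture's height over the tangent of half this angle, whatever the lens; pixels are square), "cx", "cy" (the principal point, pixels), "k1" (the pictures are not rectified: a ray, as slopes to the right and down, at radius r is drawn at 1 + k1 r^2 times it, then the intrinsics apply), "R" (3x3) and "t" (3): a world point X has camera coordinates R X + t; the wrist camera has in their place "tool_from_camera" (4x4, takes a point from camera to tool coordinates, whose origin is the TCP and whose axes are the flange's). Camera axes: x right, y down, z forward; pixel columns grow to the right and rows downward; lengths in m; the calibration is good to about 2 mm. A picture is of the moment at which its call begins: read the wrist's pose just before it. camera_model takes no time and is no camera call.
A pose or a line that the arm cannot do raises bot.MotionError and nothing moves.
- order.job_done(): hands the job in; it is judged then, once.
Trained networks look in the newest picture that a camera, given by its name, has taken for a name from the list of things; names that differ only in an ending like _2 or _b are one class to them, and where a whole thing is asked for, a point or a joint stands for the part that bears it (a point fixed in the world has none). Each returns a list of dicts, best first, with "score" (0 to 1); they miss things now and then, are a little off and sometimes report something else, mostly with a low value. They report only what shows in the picture. A call takes as long as a camera call. They do not tell look-alikes from the thing itself.
- find_in(label, camera): "bbox" ([left, top, right, bottom] in pixels, round what is visible of it).
The state is a dict: "t": time; "joint_pos": joint angles; "joint_vel": joint speeds; "tau": joint torques, N m; "position": TCP position; "ee_rot": TCP orientation; "force": force on the tool from outside, world axes, zero at the start; "moment": the same for the moment, N m; "gripper_width": finger opening in m; "finger_force": force on a finger pad.
Only numpy, scipy, OpenCV 4.12 (cv2) and the standard library are available. Lean on these libraries where they do the work, as an engineer would, in place of code of your own. Each camera call takes 0.05 s, during which the arm holds its last target. There are 200 camera calls.

## Working session

There is one attempt and no reset: what is moved stays moved. The work goes in short steps, each a Python script; the robot and the scene stay as the last script left them, time stands still between calls to the robot, and variables do not carry over. Pictures are saved under pics/ and viewed, at most 10 in all, crops included, and the job is handed in when it is done.

```bash
mkdir -p pics; python3 - <<'E'
from rig import *
import cv2,numpy as np
for c in("scene","top"):
    im=snapshot(c); cv2.imwrite(f"pics/{c}0.png",im[...,::-1])
    for l in("green_bottle","green_stopper_top","amber_bottle","white_bottle"):
        print(c,l,[(np.round(d["bbox"]).tolist(),round(d["score"],2)) for d in find_in(l,c)])
    m=camera_model(c); print({k:np.round(v,3).tolist() for k,v in m.items()}, (-np.array(m["R"]).T@m["t"]).round(3))
print(camera_model("wrist")); s=bot.read_state(); print(s["t"],s["ee_rot"],s["force"])
E
```

```text
scene green_bottle [([196.0, 152.0, 224.0, 210.0], 0.88), ([312.0, 187.0, 340.0, 247.0], 0.45)]
scene green_stopper_top [([202.0, 152.0, 213.0, 162.0], 0.41)]
scene amber_bottle [([223.0, 188.0, 248.0, 249.0], 0.57)]
scene white_bottle [([289.0, 161.0, 317.0, 219.0], 0.79), ([332.0, 166.0, 361.0, 221.0], 0.73), ([271.0, 183.0, 295.0, 237.0], 0.72), ([309.0, 188.0, 340.0, 246.0], 0.7), ([378.0, 170.0, 412.0, 227.0], 0.67)]
{'vfov': 52.369, 'cx': 260.639, 'cy': 197.376, 'k1': -0.022, 'R': [[-0.334, 0.943, -0.004], [0.684, 0.239, -0.689], [-0.649, -0.233, -0.724]], 't': [0.174, -0.303, 1.627]} [1.321 0.287 0.971]
top green_bottle [([302.0, 209.0, 328.0, 232.0], 0.83), ([350.0, 181.0, 401.0, 227.0], 0.27)]
top green_stopper_top []
top amber_bottle [([259.0, 171.0, 283.0, 193.0], 0.74)]
top white_bottle [([213.0, 194.0, 241.0, 216.0], 0.95), ([155.0, 237.0, 183.0, 258.0], 0.89), ([178.0, 195.0, 202.0, 218.0], 0.78), ([108.0, 248.0, 141.0, 270.0], 0.71), ([244.0, 236.0, 279.0, 281.0], 0.71), ([176.0, 141.0, 206.0, 173.0], 0.2)]
{'vfov': 47.301, 'cx': 253.269, 'cy': 198.457, 'k1': -0.144, 'R': [[0.007, -1.0, 0.006], [-0.995, -0.007, -0.095], [0.095, -0.006, -0.995]], 't': [0.007, 0.597, 1.353]} [0.466 0.019 1.403]
{'vfov': 65.07713620023948, 'cx': 258.30449673127015, 'cy': 192.07252586353522, 'k1': 0.012970300785899024, 'tool_from_camera': array([[-4.02220999e-04, -9.55694162e-01, -2.94361185e-01,
         7.52294432e-02],
       [ 9.99999705e-01, -1.91930444e-04, -7.43284398e-04,
        -4.33321769e-04],
       [ 6.53855687e-04, -2.94361397e-01,  9.55693958e-01,
        -1.74501690e-01],
       [ 0.00000000e+00,  0.00000000e+00,  0.00000000e+00,
         1.00000000e+00]])}
0.5 [[-9.27247954e-01  3.74447899e-01 -4.65164591e-05]
 [ 3.74447902e-01  9.27247950e-01 -9.32075525e-05]
 [ 8.23091913e-06 -1.03844503e-04 -9.99999995e-01]] [ 0.25989202 -0.13631489 -0.7839204 ]
```

```bash
python3 - <<'E'
import cv2
a=cv2.imread("pics/scene0.png")[110:310,130:430];cv2.imwrite("pics/s1.png",cv2.resize(a,(800,533),interpolation=cv2.INTER_CUBIC))
a=cv2.imread("pics/top0.png")[110:310,90:420];cv2.imwrite("pics/t1.png",cv2.resize(a,(792,480),interpolation=cv2.INTER_CUBIC))
E
```

```text
(no output)
```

View pics/s1.png

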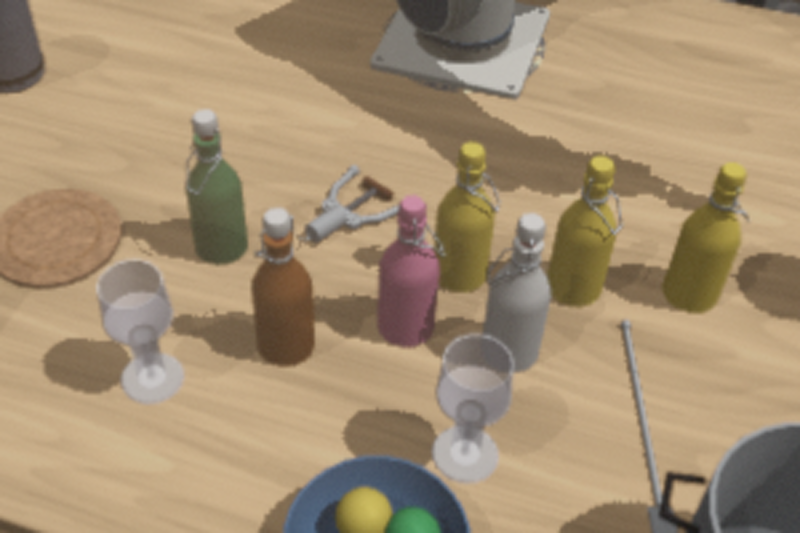

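View pics/t1.png

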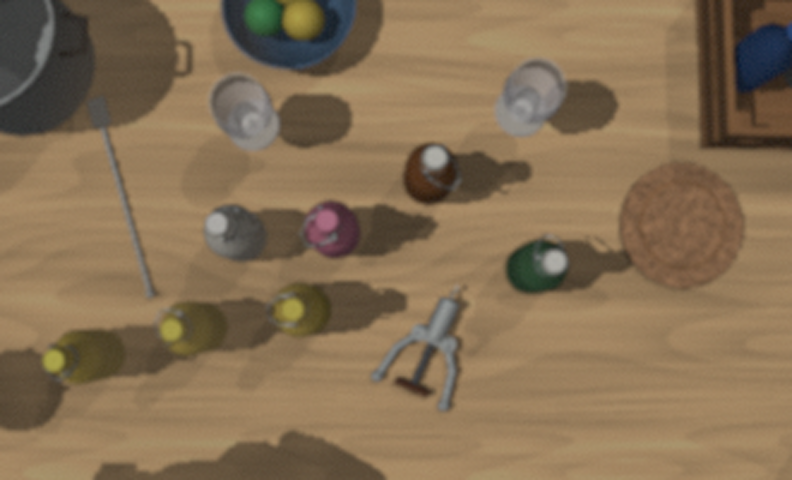

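The green bottle is the only green one. Its stopper top is at about (207,154) in the scene picture and (321,219) in the top picture. Amber stands roughly 10 cm away from it. I'll triangulate next, then look with the wrist camera.

```bash
cat >h.py <<'E'
from rig import *
import cv2,numpy as np
from scipy.optimize import least_squares
def model(c):
    m=camera_model(c)
    if c=="wrist":
        s=bot.read_state(); T=np.eye(4);T[:3,:3]=s["ee_rot"];T[:3,3]=s["position"]
        W=np.linalg.inv(T@m["tool_from_camera"]); m["R"],m["t"]=W[:3,:3],W[:3,3]
    return m
def proj(m,X):
    p=np.array(m["R"])@X+m["t"]; a=p[:2]/p[2]; f=192/np.tan(np.radians(m["vfov"]/2))
    return a*(1+m["k1"]*(a@a))*f+[m["cx"],m["cy"]]
def tri(obs,z=None):
    g=lambda X:X if z is None else np.append(X[:2],z)
    r=least_squares(lambda X:np.concatenate([proj(m,g(X))-p for m,p in obs]),[.45,0,.2])
    return g(r.x),np.abs(r.fun).max()
E
python3 - <<'E'
from h import *
ms,mt=model("scene"),model("top")
S=lambda x,y:np.array([130+x*.375,110+y*.375]); T=lambda x,y:np.array([90+x/2.4,110+y/2.4])
for n,s,t in(("green",S(205,117),T(554,261)),("amber",S(278,216),T(435,157)),("white",S(531,222),T(217,224))):
    print(n,*tri([(ms,s),(mt,t)]),*tri([(ms,s)],.214),*tri([(mt,t)],.214))
E
```

```text
green [ 0.52455483 -0.17140342  0.21180572] 0.48487824051906614 [ 0.52654633 -0.16862592  0.214     ] 1.9272385998192476e-07 [ 0.52490873 -0.17218719  0.214     ] 5.165634320292156e-07
amber [ 0.6426235  -0.0348825   0.21169907] 0.6739171084792588 [ 0.64420806 -0.03212246  0.214     ] 3.2342666145268595e-07 [ 0.64294001 -0.03653137  0.214     ] 4.978872993888217e-07
white [0.56447764 0.21228671 0.21077832] 0.22892011738650808 [0.56746153 0.21318188 0.214     ] 1.691354896138364e-07 [0.56435227 0.2111419  0.214     ] 4.5922536173748085e-07
```

```bash
python3 - <<'E'
from h import *
R=np.diag([-1.,1,-1])
G=np.array([.5245,-.1714,.214])
print(ik([G[0],G[1],.33],R))
bot.servo_line([.206,.51,.36],vel=.25)
bot.move_gripper(0)
bot.move_ptp([G[0],G[1],.36],R)
bot.servo_line([G[0],G[1],.32],vel=.15)
bot.sleep(.3)
m=model("wrist");im=snapshot("wrist")
cv2.imwrite("pics/w0.png",im[...,::-1])
for l in("green_stopper_top","green_bottle"):print([(np.round(d["bbox"],1).tolist(),round(d["score"],2)) for d in find_in(l,"wrist")])
print(proj(m,G)); s=bot.read_state();print(s["t"],s["position"],s["force"],s["gripper_width"])
E
```

```text
[-0.4679388   0.26223114  0.35453171  1.6630969   0.         -0.4679388 ]
[([242.0, 161.8, 278.0, 193.4], 0.61)]
[([228.5, 127.1, 282.5, 193.0], 0.64)]
[259.02219285 180.71500072]
5.5833 [ 0.52456407 -0.171475    0.32023288] [-0.37599643 -0.39347512  0.453464  ] 6.053151899150784e-05
```

View pics/w0.png

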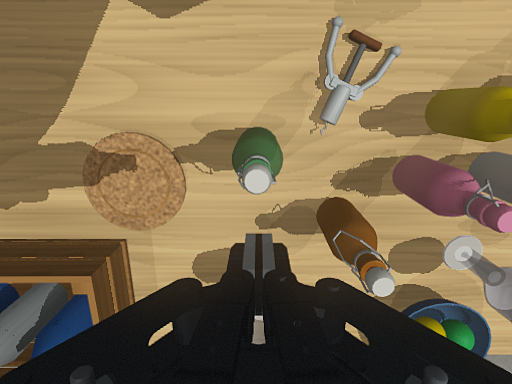

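The stopper's white top is at about (257,179), close to the predicted (259,181). The fingers are closed and clear of everything. I'll refine the position from the blob in the saved picture.

```bash
python3 - <<'E'
from h import *
im=cv2.imread("pics/w0.png");c=im[155:200,235:285]
cv2.imwrite("pics/w1.png",cv2.resize(c,(750,675),interpolation=cv2.INTER_NEAREST)[:600])
m=model("wrist")
for p in((257,179),(257,180),(258,179)):print(p,[tri([(m,np.array(p))],z)[0].round(4).tolist() for z in(.212,.216)])
E
```

```text
(257, 179) [[0.523, -0.1733, 0.212], [0.5219, -0.1733, 0.216]]
(257, 180) [[0.524, -0.1733, 0.212], [0.5229, -0.1733, 0.216]]
(258, 179) [[0.523, -0.1723, 0.212], [0.5219, -0.1723, 0.216]]
```

View pics/w1.png

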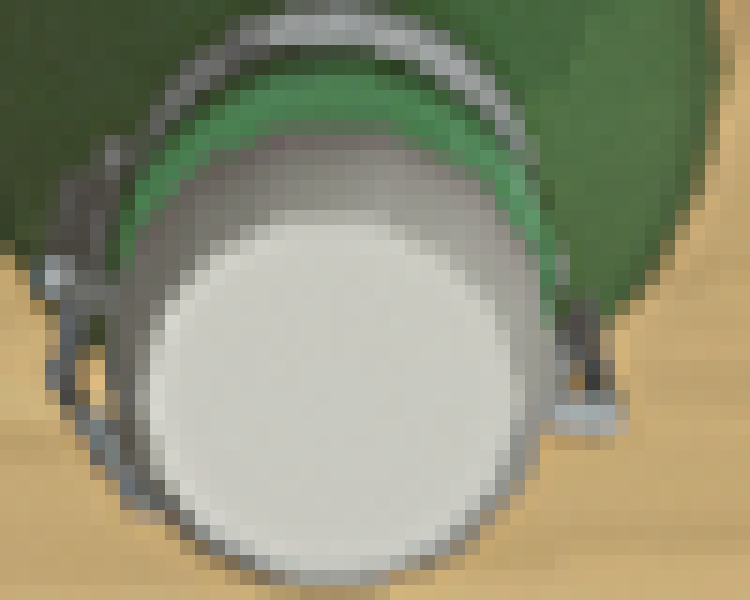

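The top face is centred at (256.9,180.6), which gives (0.524,-0.173). All cameras agree to within 2 mm. Now I'll press under force control.

```bash
python3 - <<'E'
from h import *
x,y=.5241,-.1730
bot.servo_line([x,y,.222],vel=.12); bot.sleep(.2)
s=bot.read_state(); f0=s["force"][2]; print(s["t"],f0)
z=.222
while z>.2005:
    z-=.001 if z>.2075 else .0005
    bot.servo_line([x,y,z],vel=.02); bot.sleep(.08)
    s=bot.read_state(); f=s["force"]
    print(round(s["t"],2),round(z,4),np.round(s["position"],4),np.round(f,1))
    if f[2]-f0>(13 if z<.2085 else 22): break
E
```

```text
6.75 0.24426609478855832
7.08 0.221 [ 0.5241 -0.173   0.221 ] [-0.4  0.1  0.4]
7.42 0.22 [ 0.5241 -0.173   0.22  ] [0.1 0.5 0.3]
7.75 0.219 [ 0.5241 -0.173   0.219 ] [ 0.3 -0.5 -0.1]
8.08 0.218 [ 0.5241 -0.173   0.218 ] [ 0.3 -0.4 -0.3]
8.42 0.217 [ 0.5241 -0.173   0.217 ] [-0.3 -0.4  1.2]
8.75 0.216 [ 0.5241 -0.173   0.216 ] [-0.6 -0.3 -0.2]
9.08 0.215 [ 0.5241 -0.173   0.215 ] [-0.   0.2 -0.9]
9.42 0.214 [ 0.5241 -0.173   0.214 ] [-0.4 -0.5  0.6]
9.75 0.213 [ 0.5241 -0.173   0.213 ] [ 0.3 -0.2 -0.1]
10.08 0.212 [ 0.5241 -0.173   0.212 ] [-0.   1.1  1.2]
10.42 0.211 [ 0.5241 -0.173   0.211 ] [0.6 0.1 0.8]
10.75 0.21 [ 0.5241 -0.173   0.21  ] [ 0.   0.5 -0.6]
11.08 0.209 [ 0.5241 -0.173   0.209 ] [-0.  -0.7  0.6]
11.42 0.208 [ 0.5241 -0.173   0.208 ] [ 0.2 -0.2 -0.1]
11.75 0.207 [ 0.5241 -0.173   0.207 ] [-1.2  0.2 -0.3]
12.08 0.2065 [ 0.5241 -0.173   0.2065] [ 0.   0.2 -0.3]
12.42 0.206 [ 0.5241 -0.173   0.206 ] [-0.8  0.4 -1.3]
12.75 0.2055 [ 0.5241 -0.173   0.2055] [ 0.4  0.5 -0.3]
13.08 0.205 [ 0.5241 -0.173   0.205 ] [1.  0.3 0.2]
13.42 0.2045 [ 0.5241 -0.173   0.2045] [-0.5  0.4  0.3]
13.75 0.204 [ 0.5241 -0.173   0.204 ] [0.  1.  0.3]
14.08 0.2035 [ 0.5241 -0.173   0.2035] [ 0.1 -0.4  0.1]
14.42 0.203 [ 0.5241 -0.173   0.203 ] [ 0.2 -0.  -1.2]
14.75 0.2025 [ 0.5241 -0.173   0.2025] [-1.2  0.  -0.1]
15.08 0.202 [ 0.5241 -0.173   0.202 ] [0.  0.8 0.5]
15.42 0.2015 [ 0.5241 -0.173   0.2015] [-0.8  0.1  0.9]
15.75 0.201 [ 0.5241 -0.173   0.201 ] [-0.4  0.5 -0.1]
16.08 0.2005 [ 0.5241 -0.173   0.2005] [ 0.2 -0.4 -0.1]
```

```bash
python3 - <<'E'
from h import *
out=[]
for c,(u,v,w,h) in(("scene",(160,110,100,120)),("wrist",(180,110,150,180)),("top",(280,160,80,96))):
    im=snapshot(c)[...,::-1]; out.append(cv2.resize(im[v:v+h,u:u+w],(260,312),interpolation=cv2.INTER_CUBIC))
cv2.imwrite("pics/a1.png",np.hstack(out)); s=bot.read_state();print(s["gripper_width"],s["t"])
E
```

```text
-9.297500147014978e-05 16.2333
```

View pics/a1.png

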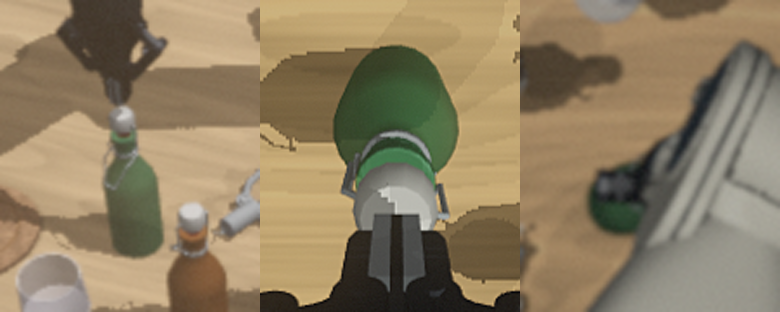

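```bash
python3 - <<'E'
from h import *
s=bot.read_state();P=np.array(s["position"])
for c in("wrist","scene"):
    m=model(c)
    for d in(-.01,0,.01,.02): print(c,d,proj(m,P+[0,0,d]).round(1))
im=snapshot("scene")[...,::-1]; a=cv2.resize(im[135:175,185:235],(400,320),interpolation=cv2.INTER_NEAREST)
im=snapshot("wrist")[...,::-1]; b=cv2.resize(im[190:270,210:310],(400,320),interpolation=cv2.INTER_NEAREST)
cv2.imwrite("pics/a2.png",np.hstack([a,b]))
E
```

```text
wrist -0.01 [259.1 219. ]
wrist 0 [259.1 225.1]
wrist 0.01 [259.2 231.8]
wrist 0.02 [259.2 239.2]
scene -0.01 [206.7 159. ]
scene 0 [206.4 156.5]
scene 0.01 [206. 154.]
scene 0.02 [205.7 151.4]
```

View pics/a2.png

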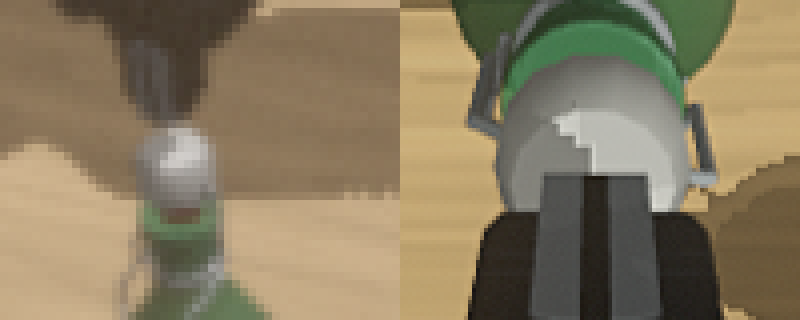

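```bash
python3 - <<'E'
from h import *
s=bot.read_state();P=np.array(s["position"]);R=np.array(s["ee_rot"])
mw,ms=model("wrist"),model("scene")
for x in(-.011,0,.011):
  for z in(-.026,-.013,0):
    X=P+R@[x,0,z]; print(x,z,"wrist",proj(mw,X).round(1),"scene",proj(ms,X).round(1))
for y in(-.011,.011): print(y,[proj(mw,P+R@[.011,y,z]).round(1).tolist() for z in(-.013,0)])
for z in(.195,.205,.214,.22):
  c=np.array([.524,-.173,z]); print(z,[(proj(mw,c+d).round(1).tolist(),proj(ms,c+d).round(1).tolist()) for d in np.array([[-.012,0,0],[.012,0,0],[0,-.012,0],[0,.012,0]])])
E
```

```text
-0.011 -0.026 wrist [259.2 262.1] scene [203.9 152.1]
-0.011 -0.013 wrist [259.2 250.8] scene [204.3 155.4]
-0.011 0 wrist [259.1 241. ] scene [204.8 158.7]
0 -0.026 wrist [259.2 244.1] scene [205.4 149.8]
0 -0.013 wrist [259.2 233.9] scene [205.9 153.2]
0 0 wrist [259.1 225.1] scene [206.4 156.5]
0.011 -0.026 wrist [259.3 225.5] scene [207.  147.6]
0.011 -0.013 wrist [259.2 216.5] scene [207.5 151. ]
0.011 0 wrist [259.1 208.6] scene [207.9 154.3]
-0.011 [[240.1, 216.5], [241.3, 208.6]]
0.011 [[278.3, 216.4], [277.0, 208.6]]
0.195 [([259.2, 204.0], [208.2, 155.4]), ([259.2, 238.5], [204.9, 160.3]), ([240.6, 221.6], [203.0, 157.0]), ([277.8, 221.6], [210.2, 158.7])]
0.205 [([259.2, 209.5], [207.9, 152.9]), ([259.2, 245.6], [204.5, 157.8]), ([239.6, 227.9], [202.6, 154.5]), ([278.8, 227.9], [209.8, 156.2])]
0.214 [([259.3, 215.0], [207.6, 150.6]), ([259.2, 252.6], [204.2, 155.5]), ([238.7, 234.2], [202.3, 152.2]), ([279.8, 234.2], [209.5, 153.9])]
0.22 [([259.3, 219.0], [207.4, 149.1]), ([259.3, 257.7], [204.0, 154.0]), ([238.1, 238.7], [202.1, 150.7]), ([280.5, 238.7], [209.4, 152.4])]
```

Both cameras show the fingertips clear above the stopper. In the scene picture the tips end at row 150, where the model predicts about 159. In the wrist picture they end at row 234, where it predicts about 209. Both offsets mean the real tips are about 35 mm short of the nominal TCP, while the stopper itself matches z≈0.214. I'll keep descending along the same axis and let contact force decide.

```bash
python3 - <<'E'
from h import *
x,y=.5241,-.1730
s=bot.read_state(); z=.2005; zc=None; log=[]
while z>.158:
    st=.002 if zc is None else .001 if zc-z<.0055 else .0005
    z-=st
    bot.servo_line([x,y,z],vel=.02); bot.sleep(.04)
    s=bot.read_state(); f=np.array(s["force"])
    print(round(s["t"],2),round(z,4),round(s["position"][2],4),f.round(1),np.round(s["moment"],2))
    if zc is None and f[2]>2.5: zc=z
    if f[2]>12 or np.hypot(*f[:2])>6 or s["t"]>28: break
E
```

```text
16.62 0.1985 0.1984 [ 0.9 -0.6 -0. ] [-0.02  0.05 -0.03]
16.92 0.1965 0.1964 [-0.2 -1.  -0.3] [-0.04 -0.01 -0.03]
17.21 0.1945 0.1944 [-0.2  0.   1. ] [-0.01  0.    0.03]
17.5 0.1925 0.1924 [-0.  -0.1 -0.2] [-0.02 -0.01 -0.04]
17.79 0.1905 0.1904 [-0.2 -0.8  0.4] [-0.03 -0.03 -0.05]
18.08 0.1885 0.1884 [-0.4  0.2  1.3] [-0.03 -0.    0.02]
18.38 0.1865 0.1864 [-0.4  0.5 -0.5] [-0.02  0.   -0.04]
18.67 0.1845 0.1844 [ 0.2 -0.1  0.4] [-0.02  0.02  0.  ]
18.96 0.1825 0.1824 [-0.5  0.3 -0.2] [ 0.    0.04 -0.  ]
19.25 0.1805 0.1805 [0.6 0.1 0.8] [0.01 0.06 0.02]
19.54 0.1785 0.1784 [-0.4 -0.2  0.7] [ 0.01 -0.01  0.02]
19.83 0.1765 0.1763 [ 0.2  0.3 -0.3] [ 0.    0.01 -0.01]
20.12 0.1745 0.1743 [0.5 0.3 0.8] [-0.02  0.04 -0.01]
20.42 0.1725 0.1733 [-1.2  1.1  8.5] [ 0.22  0.38 -0.02]
20.71 0.1715 0.1733 [-2.6  1.3 15.3] [ 0.25  0.53 -0.03]
```

```bash
python3 - <<'E'
from h import *
out=[]
for c,(u,v,w,h) in(("scene",(170,110,75,110)),("wrist",(180,130,150,220)),("top",(280,180,75,110))):
    im=snapshot(c)[...,::-1]; out.append(cv2.resize(im[v:v+h,u:u+w],(260,381),interpolation=cv2.INTER_NEAREST))
cv2.imwrite("pics/a3.png",np.hstack(out)); s=bot.read_state();print(s["gripper_width"],s["t"],s["force"],s["finger_force"])
E
```

```text
0.00014155873795235286 20.8583 [-1.92822527  1.27520709 15.01704482] 7.672471299301833
```

View pics/a3.png

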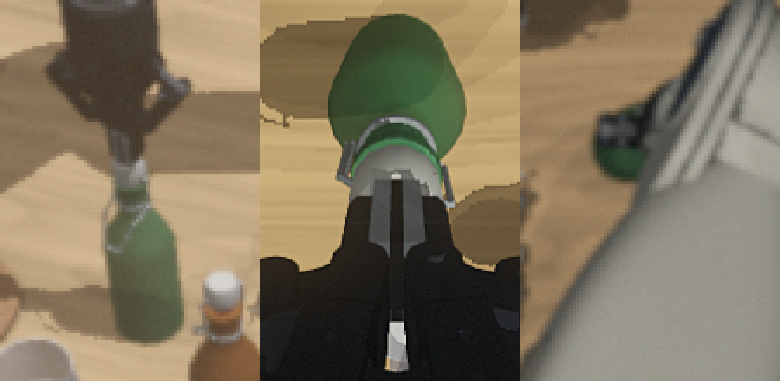

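The tips now sit on the stopper. The force (15 N) and the moment fit a load on the tool axis, with the force sensor about 0.2 m above the tips, and the stopper no longer yields. I'll withdraw 10 cm straight up and check the result.

```bash
python3 - <<'E'
from h import *
x,y=.5241,-.1730
bot.servo_line([x,y,.18],vel=.03)
bot.servo_line([x,y,.2745],vel=.12); bot.sleep(.2)
s=bot.read_state();print(s["t"],s["force"],s["position"])
m=model("wrist");ms=model("scene")
b=snapshot("wrist")[...,::-1]; a=snapshot("scene")[...,::-1]; a0=cv2.imread("pics/scene0.png")
cv2.imwrite("pics/w9.png",b)
for z in(.185,.205,.2125): c=np.array([.524,-.173,z]);print(z,proj(m,c).round(1),proj(m,c-[.012,0,0]).round(1),proj(m,c-[.015,0,0]).round(1),proj(ms,c).round(1))
k=lambda i:cv2.resize(i[140:220,185:255],(262,300),interpolation=cv2.INTER_NEAREST)
cv2.imwrite("pics/a4.png",np.hstack([k(a0),k(a),cv2.resize(b[130:250,200:305],(262,300),interpolation=cv2.INTER_NEAREST)]))
E
```

```text
22.4333 [-0.06070696  0.31887557 -0.9926581 ] [ 0.52389685 -0.17290902  0.27388007]
0.185 [258.8 186.3] [258.8 173.5] [258.8 170.2] [206.9 160.4]
0.205 [258.8 192.8] [258.8 179.1] [258.8 175.6] [206.2 155.3]
0.2125 [258.8 195.5] [258.8 181.4] [258.8 177.8] [206.  153.4]
```

View pics/a4.png

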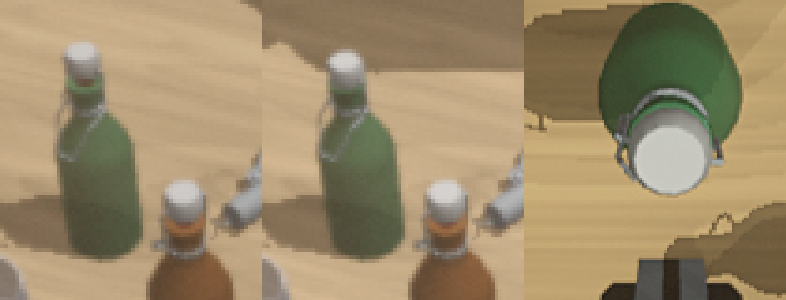

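The before and after scene crops show the stopper about 2 px (8 mm) lower, seated on the rim with the gap gone. The bottle's base is at the same pixels, the amber stopper is unchanged, and the hand is clear above.

```bash
python3 -c "
from rig import order; print(order.job_done())"
```

```text
the job is handed in; nothing more can be done
None
```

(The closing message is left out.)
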